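# Start the T-handled plug in its threaded socket

## Robot

A 6-joint arm with a two-finger parallel gripper is mounted at the origin on the work surface. World frame = base frame: x ahead of the robot, y to its left, z up, the work surface at z = 0. Lengths are in m, angles in rad, forces in N, time in s.
With the tool pointing down it reaches from about 0.3 to 0.775 m from the base axis. Payload 14.6 kg.
Tool frame: the origin (TCP) lies between the finger pads; the fingertips stand ctrl.tip_extent ahead of it and the grasp point (between the pads) lies 3 mm ahead of it (ctrl.tip_extent is the distance from the TCP to the fingertips, in m); z points along the fingers, y is the line along which they close (so a half turn about z gives the same grasp; the last joint's range is limited). The gripper opens to 94 mm and grips with 3 to 60 N. Pads are 16 mm wide; open, the fingers measure 119 mm over their backs; the gripper's body (75 mm by 177 mm) begins 78 mm behind the grasp point.
Start: joints at [1.034, 0.3, 1.521, -0, 1.321, -0.067], TCP at [0.249, 0.49, 0.227] pointing down, gripper open.
Joint ranges: [-3.03, 3.03], [-0.79, 2.21], [0.23, 2.52], [-1.04, 4.18], [0, 3.07], [-2.55, 2.55]. Speed limits (rad/s): [2.22, 2.22, 2.57, 3.14, 3.14, 3.14].

## Interface

Orientations are given as [roll, pitch, yaw] about the fixed x, y, z axes, in that order (R = Rz(yaw) Ry(pitch) Rx(roll)).
In Python, from station import ctrl, viewer, status gives the robot as it stands (ctrl), with the cameras (viewer) and the readings (status).
- The arm moves only by the tool shift_gripper, called after ">>>" in YAML: its name, and indented under it one key for each argument. Schema: {"type":"object","properties":{"moves":{"type":"object","properties":{"tx":{"type":"array","items":{"type":"number"},"minItems":1,"maxItems":10},"ty":{"type":"array","items":{"type":"number"},"minItems":1,"maxItems":10},"tz":{"type":"array","items":{"type":"number"},"minItems":1,"maxItems":10},"drx":{"type":"array","items":{"type":"number"},"minItems":1,"maxItems":10},"dry":{"type":"array","items":{"type":"number"},"minItems":1,"maxItems":10},"drz":{"type":"array","items":{"type":"number"},"minItems":1,"maxItems":10}},"additionalProperties":false,"required":["tx","ty","tz","drx","dry","drz"]},"aperture":{"type":"number"},"squeeze":{"type":"number"},"only":{"type":"string"},"quiet":{"type":"boolean"},"lines":{"type":"string"}},"required":["moves"],"additionalProperties":false}. moves is an object with one list for each field, all of the same length, 1 to 10, a row being the entries at one place: tx, ty, tz (the shift in m), drx, dry, drz (a rotation vector in rad); each row shifts and turns the commanded pose from where the row before left it, along the tool's axes as they then stand; what a row does not reach is not made up. A row lasts 1/10 s, in which the tool goes at most 0.05 m and 0.15 rad, less where a joint would pass 70% of its speed; a pose out of reach is approached as far as the arm can. aperture is the finger opening in m, set as the call begins (left out keeps the last). The fingers move at their own pace and stop on an object; squeeze is the grip in N (left out, the last holds). Time passes only in rows, so rows that do not move let the fingers close. The tool returns the time, the measured TCP pose, the force, the opening and the grip force at its end. only (a regular expression) keeps the lines of the reply that match it, lines (a string "A,B") keeps lines A to B, and quiet returns only ok. Input that does not fit is refused with a message, and nothing moves.
- status.get_obs(): the state, without advancing time (a new reading comes with each control period).
- viewer.camera(name): name is "scene" or "top"; returns a dict with "pixels" (384x512x3 uint8, blue, green, red), "fx", "fy", "cx", "cy" (pixels), "k1" (the pictures are not rectified: a ray, as slopes to the right and down, at radius r is drawn at 1 + k1 r^2 times it, then the intrinsics apply), "extrinsics" (4x4, takes a point from camera to world coordinates). Camera axes: x right, y up, looking along -z (the intrinsics and any distortion apply to the point x, -y, -z); pixel columns grow to the right and rows downward; lengths in m; the calibration is good to about 2 mm. A picture is of the moment at which its call begins. There is no depth.
- ctrl.hand_in(): hands the job in; it is judged then, once.
The state is a dict: "time_s": time; "qpos": joint angles; "joint_vel": joint speeds; "tau": joint torques, N m; "ee_pos": TCP position; "eef_rot": TCP orientation; "force": force on the tool from outside, world axes, zero at the start; "moment": the same for the moment, N m; "grip_width": finger opening in m; "grip_force": force on a finger pad.
Only numpy, scipy, OpenCV 4.12 (cv2) and the standard library are available. Lean on these libraries where they do the work, as an engineer would, in place of code of your own. Each camera call takes 0.05 s, during which the arm holds its last target. There are 200 camera calls.

## Task

On the orange assembly plate one steel socket has a T-handled plug standing loose on top of its thread. Start it without cross-threading: turn the plug backward (anticlockwise seen from above) until its two lugs come over the gaps in the socket's collar and it drops in, then turn it forward (clockwise) as far as it goes, and let go. Do not go round the forward way while it still stands on top, and leave the loose ferrules where they are.

Things in the scene. Friction and masses are not known exactly. Their poses are not given: they have to be found in the camera images.
- plug: Loose steel T-handled plug, 0.2 kg. Origin: centre of underside, z up. From below: pilot 44 mm across to z=18 mm; two lugs at the ends of its x axis, 62 mm tip to tip, 15 wide, z=14 to 18; stem 18 across to z=36; grip bar 46 long in x, 14 thick in y, z=36 to 64, in line with the lugs (a half turn looks the same). It starts upright, lugs on the collar, 46 to 63 degrees clockwise of the gaps.
- socket: Fixed steel socket, 78 mm across, 40 tall, origin under its centre, z up. Collar (bore 48) has gaps at both ends of its x axis, over two outside foot ears (to 58 mm from the axis, 12 tall), taking a lug within 14 degrees. Plug origin: z=26 mm on top; at the gaps move it down (a grip holds it) to z=14. Within 3 mm of that it turns, only clockwise, easily, sinking 2 mm, to a stop 70 degrees on.
- ferrule_a: Loose plain steel ring, 32 mm across, 22 mm tall, on the orange plate (top 50 mm above the bench), on the robot's side of a row of three sockets 140 mm apart (the other two are empty or closed by a flat hexagon plug, 56 mm tall). Origin: centre of its underside. Bystander, 80 mm or more from the plug's axis.
- ferrule_b: The same ring on the far side of the row. Bystander.

How it is judged:
By the outcome, as a careful person would: the job done as asked, in the order asked, and still so for the second after the job is handed in, with the robot touching nothing.
It also fails if it takes over 35 s, if anything falls off the work surface, if the arm or the gripper's body presses on something with over 40 N, if the wrist force passes 120 N, or if a joint passes its speed limit or range.

## Working session

There is one attempt and no reset: what is moved stays moved. The work goes in short steps, Python scripts to look and compute and a tool call to move; the robot and the scene stay as the last step left them, time stands still between calls to the robot, and variables do not carry over. Pictures are saved under pics/ and viewed, at most 10 in all, crops included, and the job is handed in when it is done.

```bash
ls; mkdir -p pics
```

Create h.py:
```python
import numpy as np, cv2
from station import ctrl, viewer, status
def cam(n):
    c=viewer.camera(n); return c
def ray(c,u,v):
    K=np.array([[c["fx"],0,c["cx"]],[0,c["fy"],c["cy"]],[0,0,1.]])
    a,b=(u-c["cx"])/c["fx"],(v-c["cy"])/c["fy"]
    x,y=a,b
    for _ in range(20):
        s=1+c["k1"]*(x*x+y*y); x,y=a/s,b/s
    E=np.array(c["extrinsics"]); return E[:3,3],E[:3,:3]@np.array([x,-y,-1.])
def onz(c,u,v,z):
    o,d=ray(c,u,v); return o+d*(z-o[2])/d[2]
def proj(c,p):
    E=np.array(c["extrinsics"]); q=E[:3,:3].T@(np.array(p)-E[:3,3]); x,y=q[0]/-q[2],-q[1]/-q[2]
    s=1+c["k1"]*(x*x+y*y); return c["fx"]*x*s+c["cx"],c["fy"]*y*s+c["cy"]
```

Run:
```python
from h import *
for n in ("top","scene"):
    c=cam(n); cv2.imwrite(f"pics/{n}0.png",c["pixels"]); print(n,c["fx"],c["cx"],c["cy"],c["k1"],np.round(c["extrinsics"],3).tolist())
print(ctrl.tip_extent,status.get_obs())
```

```text
pics
station.py
top 363.16066626444615 254.8210221563265 187.56199546978354 -0.01409196632547253 [[-0.003, 1.0, -0.028, 0.529], [-0.999, -0.004, -0.045, 0.025], [-0.045, 0.028, 0.999, 0.745], [0.0, 0.0, 0.0, 1.0]]
scene 409.6522302050915 261.416397019781 193.22626823226707 -0.09989926697991226 [[0.538, -0.491, 0.686, 1.103], [0.843, 0.317, -0.434, -0.298], [-0.004, 0.812, 0.584, 0.556], [0.0, 0.0, 0.0, 1.0]]
0.022 {'time_s': 0.1, 'qpos': array([ 1.03440111e+00,  3.00379394e-01,  1.52154380e+00,  1.71747217e-05,
        1.32066631e+00, -6.66190391e-02]), 'joint_vel': array([ 0.0002336 , -0.0013698 , -0.00187047, -0.00033368,  0.00023888,
        0.00118483]), 'tau': array([ 7.98927977e-04, -5.32636714e+01, -3.53284335e+01,  7.09232013e-02,
        2.34601140e-02, -6.23738083e-05]), 'ee_pos': array([0.24887596, 0.49022911, 0.22695238]), 'eef_rot': array([-3.14059912e+00, -8.29594243e-05,  2.67181217e+00]), 'force': array([0.2483801 , 0.20919615, 0.34009344]), 'moment': array([-0.03908202, -0.00966488, -0.05399586]), 'grip_force': 0.0, 'grip_width': 0.09433925842539112}
```

View pics/top0.png

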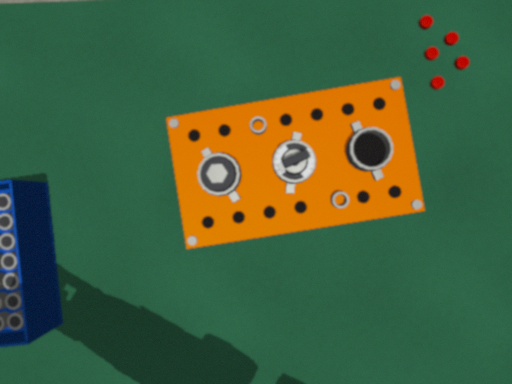

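View pics/scene0.png

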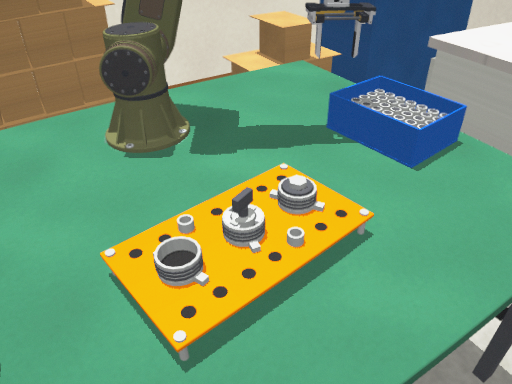

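Run:
```python
import cv2,numpy as np
a=cv2.imread("pics/top0.png")[125:200,245:345]; b=cv2.imread("pics/scene0.png")[175:260,210:290]
a=cv2.resize(a,(600,450),interpolation=cv2.INTER_CUBIC)
cv2.imwrite("pics/top0z.png",a)
b=cv2.resize(b,(480,510),interpolation=cv2.INTER_CUBIC); cv2.imwrite("pics/scene0z.png",b)
```

```text
(no output)
```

View pics/top0z.png

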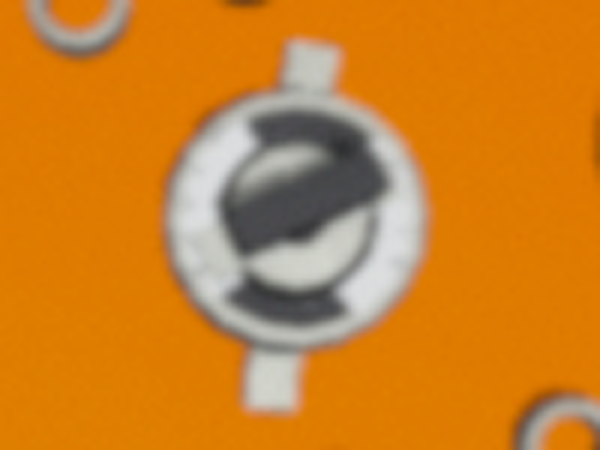

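View pics/scene0z.png

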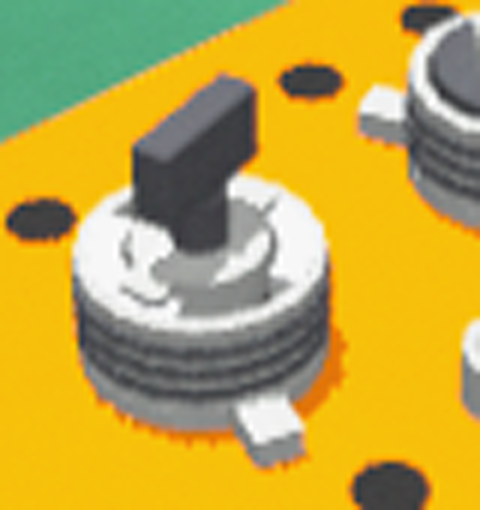

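Add to h.py:
```python
def outline(c,u,v,z,rmin,rmax):
    "socket ring: non-orange, non-green pixels near u,v -> blob contour on plane z"
```

Run:
```python
from h import *
c=cam("top"); s=cam("scene")
Z=lambda x,y:((x+.5)/6-.5+245,(y+.5)/6-.5+125)
S=lambda x,y:((x+.5)/6-.5+210,(y+.5)/6-.5+175)
P=lambda x,y,z:onz(c,*Z(x,y),z)
e=[P(287,40,.062),P(342,45,.062),P(300,410,.062),P(244,408,.062)]
m1=(e[0]+e[1])/2;m2=(e[2]+e[3])/2
print("ear tips",m1,m2,"mid",(m1+m2)/2,"len",np.linalg.norm(m1-m2),"gap ang",np.degrees(np.arctan2(*(m1-m2)[1::-1])))
b=[P(222,205,.14),P(365,148,.14),P(388,185,.14),P(245,255,.14)]
print("bar c",np.mean(b,0),[np.round(np.linalg.norm(b[i]-b[i-1]),4) for i in range(4)])
for i,j in((0,1),(3,2)): print(np.degrees(np.arctan2(*(b[j]-b[i])[1::-1])))
B=[onz(s,*S(x,y),.14) for x,y in((135,152),(222,76),(256,92),(168,162))]
print("scene bar c",np.mean(B,0),[np.round(np.linalg.norm(B[i]-B[i-1]),4) for i in range(4)])
for i,j in((0,1),(3,2)): print(np.degrees(np.arctan2(*(B[j]-B[i])[1::-1])))
# socket ring by colour mask
hsv=cv2.cvtColor(c["pixels"],cv2.COLOR_BGR2HSV); m=(hsv[...,1]<90).astype(np.uint8)
n,l,st,ce=cv2.connectedComponentsWithStats(m)
mm=cv2.morphologyEx((l==l[150,280]).astype(np.uint8)if l[150,280] else m,cv2.MORPH_OPEN,np.ones((9,9)))
k=[q for q in cv2.findContours(mm,0,2)[0] if cv2.pointPolygonTest(cv2.convexHull(q),(294,160),False)>0]
q=max(k,key=cv2.contourArea);(u,v),r=cv2.minEnclosingCircle(q); print("ring px",u,v,r,onz(c,u,v,.09), r*(c["extrinsics"][2][3]-.09)/c["fx"])
```

```text
ear tips [ 0.65316213 -0.02364751  0.062     ] [ 0.53824372 -0.00967495  0.062     ] mid [ 0.59570293 -0.01666123  0.062     ] len 0.11576473483592652 gap ang -6.9323828168107635
bar c [ 0.59562764 -0.01512239  0.14      ] [np.float64(0.0153), np.float64(0.0426), np.float64(0.0121), np.float64(0.044)]
-68.5926378202297
-64.18513659348605
scene bar c [ 0.59893878 -0.01766321  0.14      ] [np.float64(0.0107), np.float64(0.0444), np.float64(0.0132), np.float64(0.0418)]
115.34740448101331
112.08127382682507
ring px 293.5 159.5 24.382469177246094 [ 0.5977525  -0.01502713  0.09      ] 0.04397169592573001
```

>>> shift_gripper:
  moves: {"tx": [-0.0414,-0.0414,-0.0414,-0.0414,-0.0414,-0.0414,-0.0414,-0.0414,-0.0414,-0.0414],"ty": [-0.0226,-0.0226,-0.0226,-0.0226,-0.0226,-0.0226,-0.0226,-0.0226,-0.0226,-0.0226],"tz": [0,0,0,0,0,0,0,0,0,0],"drx": [0,0,0,0,0,0,0,0,0,0],"dry": [0,0,0,0,0,0,0,0,0,0],"drz": [0,0,0,0,0,0,0,0,0,0]}
  aperture: 0.05
  squeeze: 20

```text
time_s: 1.2
ee_pos: [0.5166, 0.0996, 0.2275]
eef_rot: [3.142, 0.0, 2.672]
force: [0.7, 1.8, 0.4]
grip_width: 0.0503
grip_force: 0.0
```

>>> shift_gripper:
  moves: {"tx": [-0.0414,-0.0414,-0.0414,0,0,0,0,0,0,0],"ty": [-0.0226,-0.0226,-0.0226,0,0,0,0,0,0,0],"tz": [0,0,0,0,0,0,0,0,0,0],"drx": [0,0,0,0,0,0,0,0,0,0],"dry": [0,0,0,0,0,0,0,0,0,0],"drz": [0,0,0,0.138,0.138,0.138,0.138,0.138,0,0]}

```text
time_s: 2.2
ee_pos: [0.5958, -0.0152, 0.2273]
eef_rot: [-3.141, -0.0, 1.986]
force: [-0.0, -1.4, 0.4]
grip_width: 0.0504
grip_force: 0.0
```

>>> shift_gripper:
  moves: {"tx": [0,0,0,0,0,0],"ty": [0,0,0,0,0,0],"tz": [0.03,0.03,0.02,0.014,0,0],"drx": [0,0,0,0,0,0],"dry": [0,0,0,0,0,0],"drz": [0,0,0,0,0,0]}

```text
time_s: 2.8
ee_pos: [0.5962, -0.0152, 0.1343]
eef_rot: [3.141, 0.0, 1.983]
force: [-0.5, -0.0, 0.0]
grip_width: 0.0497
grip_force: 0.0
```

Run:
```python
from h import *
s=cam("scene"); cv2.imwrite("pics/s1.png",cv2.resize(s["pixels"][130:260,170:330],(640,520),interpolation=cv2.INTER_CUBIC))
```

```text
(no output)
```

View pics/s1.png

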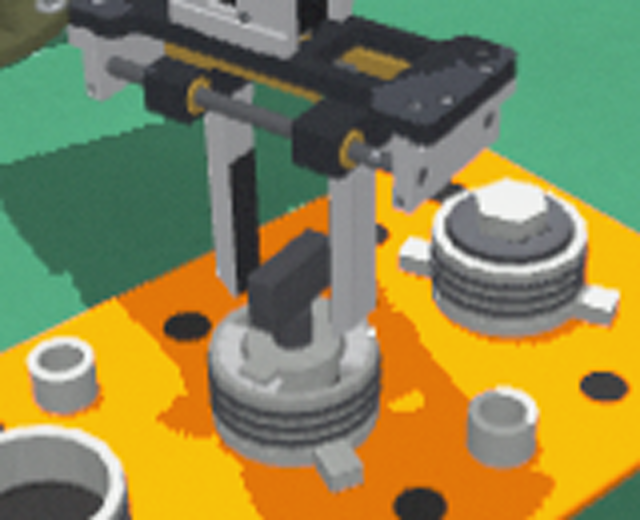

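The bar stands between the two fingers (about (290,280) in the crop), with finger tips above the collar and ferrules clear. Close.

>>> shift_gripper:
  moves: {"tx": [0,0,0,0,0,0],"ty": [0,0,0,0,0,0],"tz": [0,0,0,0,0,0],"drx": [0,0,0,0,0,0],"dry": [0,0,0,0,0,0],"drz": [0,0,0,0,0,0]}
  aperture: 0.01
  squeeze: 15

```text
time_s: 3.45
ee_pos: [0.5959, -0.0153, 0.1338]
eef_rot: [3.141, 0.0, 1.982]
force: [-2.9, -1.2, 4.4]
grip_width: 0.0137
grip_force: 31.9
```

```bash
python3 -c "
from station import ctrl, viewer, status
print(status.get_obs()['moment'])"
```

```text
[-0.18376017  0.49075925  0.02696577]
```

>>> shift_gripper:
  moves: {"tx": [0,0,0,0,0,0,0,0,0,0],"ty": [0,0,0,0,0,0,0,0,0,0],"tz": [0,0,0,0,0,0,0,0,0,0],"drx": [0,0,0,0,0,0,0,0,0,0],"dry": [0,0,0,0,0,0,0,0,0,0],"drz": [-0.13,-0.13,-0.13,-0.13,-0.13,-0.13,-0.13,-0.13,0,0]}
  squeeze: 20

```text
time_s: 4.45
ee_pos: [0.5958, -0.0152, 0.1332]
eef_rot: [3.142, -0.0, 3.018]
force: [0.2, -0.2, -2.2]
grip_width: 0.0135
grip_force: 36.7
```

```bash
python3 -c "
from station import ctrl, viewer, status
print(status.get_obs()['moment'])
from h import *
s=cam('scene'); cv2.imwrite('pics/s2.png',cv2.resize(s['pixels'][130:260,170:330],(640,520),interpolation=cv2.INTER_CUBIC))"
```

```text
[ 0.01052251 -0.0005347   0.00148648]
```

View pics/s2.png

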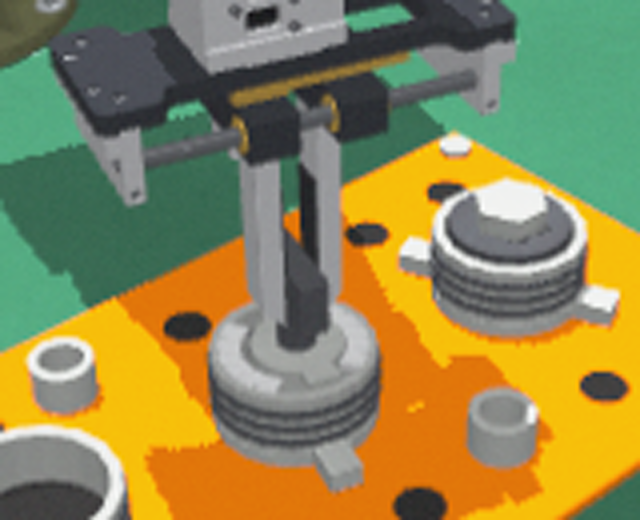

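The lug (320,370) lies over the gap, in line with the ear (340,465), and the wrist now carries the plug's weight. Lower it.

>>> shift_gripper:
  moves: {"tx": [0,0,0,0,0,0],"ty": [0,0,0,0,0,0],"tz": [0.003,0.003,0.003,0.0025,0,0],"drx": [0,0,0,0,0,0],"dry": [0,0,0,0,0,0],"drz": [0,0,0,0,0,0]}

```text
time_s: 5.1
ee_pos: [0.5957, -0.0152, 0.1218]
eef_rot: [-3.142, -0.0, 3.022]
force: [-3.6, -0.3, -0.4]
grip_width: 0.0136
grip_force: 36.7
```

```bash
python3 -c "
from station import ctrl, viewer, status
print(status.get_obs()['moment'])"
```

```text
[-0.09127943  0.60722016  0.00327577]
```

>>> shift_gripper:
  moves: {"tx": [0,0,0,0,0],"ty": [0,0,0,0,0],"tz": [0.0005,0.0002,0.0002,0.0002,0.0002],"drx": [0,0,0,0,0],"dry": [0,0,0,0,0],"drz": [0.06,0.12,0.12,0.12,0.12]}

```text
time_s: 5.6
ee_pos: [0.5959, -0.0148, 0.1212]
eef_rot: [3.141, 0.0, 2.477]
force: [-4.7, 2.3, 5.0]
grip_width: 0.0141
grip_force: 36.8
```

```bash
python3 -c "
from station import ctrl, viewer, status
print(status.get_obs()['moment'])"
```

```text
[0.51010335 0.77735296 0.14080304]
```

>>> shift_gripper:
  moves: {"tx": [0,0,0,0,0,0,0],"ty": [0,0,0,0,0,0,0],"tz": [0.0002,0.0002,0.0002,0.0002,0,0,0],"drx": [0,0,0,0,0,0,0],"dry": [0,0,0,0,0,0,0],"drz": [0.12,0.12,0.12,0.12,0.06,0,0]}

```text
time_s: 6.3
ee_pos: [0.5962, -0.0151, 0.1202]
eef_rot: [3.141, 0.0, 1.944]
force: [-0.2, 0.9, 2.8]
grip_width: 0.0138
grip_force: 36.8
```

```bash
python3 -c "
from station import ctrl, viewer, status
print(status.get_obs()['moment'])"
```

```text
[ 0.08752064 -0.0198082   0.02386149]
```

>>> shift_gripper:
  moves: {"tx": [0,0,0],"ty": [0,0,0],"tz": [0.0002,0,0],"drx": [0,0,0],"dry": [0,0,0],"drz": [0.05,0.05,0]}

```text
time_s: 6.6
ee_pos: [0.5961, -0.0152, 0.1199]
eef_rot: [3.141, 0.0, 1.843]
force: [-0.3, -0.6, 2.4]
grip_width: 0.0139
grip_force: 36.8
```

```bash
python3 -c "
from station import ctrl, viewer, status
print(status.get_obs()['moment'])"
```

```text
[0.03563796 0.01240072 0.01628615]
```

>>> shift_gripper:
  moves: {"tx": [0,0,0],"ty": [0,0,0],"tz": [0.0002,0,0],"drx": [0,0,0],"dry": [0,0,0],"drz": [0.04,0.04,0]}

```text
time_s: 6.9
ee_pos: [0.5954, -0.0151, 0.1198]
eef_rot: [-3.14, -0.0, 1.764]
force: [-5.9, 2.4, 8.0]
grip_width: 0.0142
grip_force: 36.8
```

```bash
python3 -c "
from station import ctrl, viewer, status
print(status.get_obs()['moment'])"
```

```text
[0.16599957 1.32906686 0.32817409]
```

>>> shift_gripper:
  moves: {"tx": [0,0,0],"ty": [0,0,0],"tz": [0,0,0],"drx": [0,0,0],"dry": [0,0,0],"drz": [0.03,0.03,0]}
  squeeze: 30

```text
time_s: 7.2
ee_pos: [0.5952, -0.015, 0.1198]
eef_rot: [-3.14, -0.0, 1.705]
force: [-9.2, 1.8, 9.0]
grip_width: 0.0137
grip_force: 44.4
```

```bash
python3 -c "
from station import ctrl, viewer, status
print(status.get_obs()['moment'])"
```

```text
[0.39251575 1.90557121 0.60059658]
```

>>> shift_gripper:
  moves: {"tx": [0,0,0],"ty": [0,0,0],"tz": [0,0,0],"drx": [0,0,0],"dry": [0,0,0],"drz": [0.03,0.03,0]}
  squeeze: 30

```text
time_s: 7.5
ee_pos: [0.5953, -0.0152, 0.1199]
eef_rot: [-3.14, 0.0, 1.645]
force: [-8.9, 0.7, 9.3]
grip_width: 0.0145
grip_force: 43.7
```

```bash
python3 -c "
from station import ctrl, viewer, status
print(status.get_obs()['moment'])"
```

```text
[0.01137693 1.71179406 0.78263331]
```

The moment climbs and the fingers spread, so the plug is at its stop. Release and rise.

>>> shift_gripper:
  moves: {"tx": [0,0,0,0],"ty": [0,0,0,0],"tz": [0,0,0,0],"drx": [0,0,0,0],"dry": [0,0,0,0],"drz": [0,0,0,0]}
  aperture: 0.06

```text
time_s: 7.9
ee_pos: [0.5958, -0.0152, 0.1192]
eef_rot: [-3.141, -0.0, 1.642]
force: [0.9, -0.2, 0.6]
grip_width: 0.043
grip_force: 0.0
```

>>> shift_gripper:
  moves: {"tx": [0,0,0,-0.05,-0.05,-0.05,-0.05,-0.05,0,0],"ty": [0,0,0,0,0,0,0,0,0,0],"tz": [-0.02,-0.04,-0.04,0,0,0,0,0,0,0],"drx": [0,0,0,0,0,0,0,0,0,0],"dry": [0,0,0,0,0,0,0,0,0,0],"drz": [0,0,0,0,0,0,0,0,0,0]}

```text
time_s: 8.9
ee_pos: [0.6133, -0.2654, 0.2187]
eef_rot: [-3.141, -0.001, 1.64]
force: [-0.1, 1.6, 0.6]
grip_width: 0.0601
grip_force: 0.0
```

Run:
```python
from h import *
s=cam("scene"); c=cam("top")
cv2.imwrite("pics/s3.png",np.hstack([cv2.resize(s["pixels"][165:265,170:330],(400,250),interpolation=3),cv2.resize(c["pixels"][110:210,225:365],(400,286),interpolation=3)[:250]]))
cv2.imwrite("pics/t3.png",cv2.resize(c["pixels"][125:200,245:345],(600,450),interpolation=cv2.INTER_CUBIC))
```

```text
(no output)
```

View pics/t3.png

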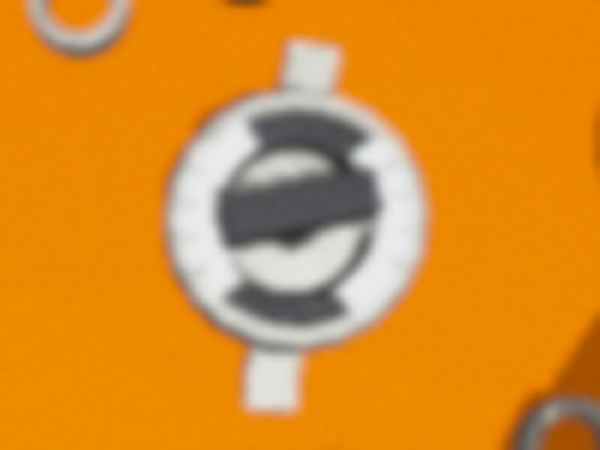

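View pics/s3.png

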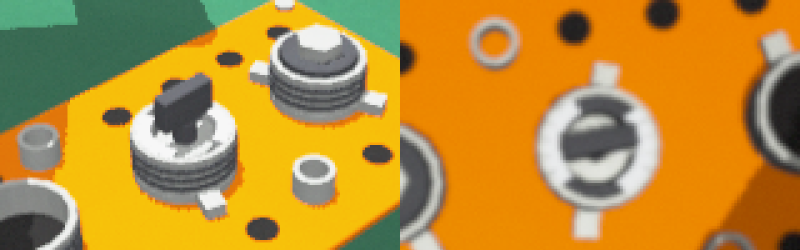

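The bar now runs from about (224,219) to (377,188) in the zoomed top view. That is roughly 71° clockwise of the gap line, which matches the 70° stop. The plug sits low in the collar, and both ferrules are where they were.

```bash
python3 -c "
from station import ctrl, viewer, status
print(ctrl.hand_in())"
```

```text
the job is handed in; nothing more can be done
None
```

The plug was turned back to the gaps, lowered in, turned clockwise to its stop and released. The job was handed in at about 9 s with the ferrules untouched; the hand-in returned no verdict.

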